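Pin the reagent cradle into line on its dock

ROBOT

A 7-joint arm with a two-finger parallel gripper is mounted at the origin on the work surface. World frame = base frame: x ahead of the robot, y to its left, z up, the work surface at z = 0. Lengths are in m, angles in rad, forces in N, time in s.
With the tool pointing down it reaches from about 0.4 to 0.875 m from the base axis. Payload 4.4 kg.
Tool frame: the origin (TCP) lies at the very end of the fingers, on their centre line; the grasp point (between the pads) lies 19 mm behind it (arm.tcp_to_grasp is the distance from the TCP to the grasp point, in m); z points along the fingers, y is the direction in which the jaws open and shut (so a half turn about z gives the same grasp; the last joint's range is limited). The gripper opens to 85 mm and grips with 20 to 120 N. Pads are 22 mm wide; open, the fingers measure 114 mm over their backs; the gripper's body (76 mm by 85 mm) begins 54 mm behind the grasp point. The pads swing forward as they close: fully open they stand 13 mm farther back than shut.
Start: joints at [-1.261, 0.628, 0.038, 1.517, -0.027, 0.996, -0.02], TCP at [0.239, 0.605, 0.198] pointing down, gripper open.
Joint ranges: [-3.06, 3.06], [-0.37, 2.12], [-1.25, 1.32], [0.18, 2.47], [-1.1, 4.24], [0.23, 1.98], [-2.94, 2.94]. Speed limits (rad/s): [2.57, 2.57, 3.14, 3.14, 3.14, 3.14, 3.14].

INTERFACE

Orientations are given as a unit quaternion [x, y, z, w].
In Python, from workcell import sensors, vision, workorder, arm gives the robot as it stands.
- The arm moves only by the tool step_arm, never from a script. Its argument "motion" is one flat list of numbers, 7 for each row, row after row: the finger opening in cm, from 0 to 8.54, then the shift along the world's x, y, z in cm, then the turn, a rotation vector about the world's x, y, z in rad. A call has 1 to 8 rows; each row is the pose to reach, as a shift and turn from the pose commanded when the call began; what a row does not reach only later rows make up. A row lasts 1/12 s, in which the tool goes at most 41.7 mm and 7.16 degrees, less where a joint would pass 70% of its speed; a pose out of reach is approached as far as the arm can. A call with a gripper value outside its range is refused whole. The fingers move at their own pace and stop on an object; the grip force is fixed at half the most. Time passes only in rows, so rows that repeat a pose let the fingers close. It gives the time, the measured TCP pose, the force and the opening at its end, in the units of the state.
- sensors.sense(): the state, without advancing time (a new reading comes with each control period).
- vision.capture(name): name is "scene" or "top" or "wrist"; returns a dict with "frame" (400x640x3 uint8, blue, green, red), "range_z" (400x640 float32, m along the optical axis (not along the pixel's ray), 0 where there is no reading), "fov_y" (degrees; the focal length in pixels is half the picture's height over the tangent of half this angle, whatever the lens; pixels are square), "cx", "cy" (the principal point, pixels), "distortion" ([k1, k2, p1, p2, k3] as OpenCV has them; the pictures are not rectified), "cam_to_world" (4x4, takes a point from camera to world coordinates); the wrist camera has in their place "mount" (4x4, takes a point from camera to tool coordinates, whose origin is the TCP and whose axes are the flange's). Camera axes: x right, y down, z forward; pixel columns grow to the right and rows downward; lengths in m; the calibration is good to about 2 mm. A picture is of the moment at which its call begins: read the wrist's pose just before it.
- workorder.sign_off(): hands the job in, once; it reports no verdict.
The state is a dict: "time_s": time; "q": joint angles; "qvel": joint speeds; "tau": joint torques, N m; "ee_pos": TCP position; "ee_rot": TCP orientation; "ft_force": force on the tool from outside, world axes, zero at the start; "wrist_torque": the same for the moment, N m; "gripper_width": finger opening in m.
Only numpy, scipy, OpenCV 4.12 (cv2) and the standard library are available. Lean on these libraries where they do the work, as an engineer would, in place of code of your own. Each camera call takes 0.05 s, during which the arm holds its last target. There are 200 camera calls.

TASK

Lock the reagent cradle onto its dock: take the tapered pin out of its stand, put it point down through the slot in the cradle's metal tongue and drive it gently into the hole beneath until its collar lies fully home, flush on the tongue, so that the cradle is drawn into line; then let go. The hole underneath lies several millimetres off the middle of the slot, to one side or the other, so feel for it and ease the pin sideways as it binds instead of forcing it. Leave the straight pin and everything else on the bench as they are.

Things in the scene. Friction and masses are not known exactly. Their poses are not given: they have to be found in the camera images.
- dock: White plastic dock fixed to the bench, 265 mm long, 130 mm wide, 48 mm high, yaw within 25 degrees. Origin: on the bench under point hole; x runs along the dock to its rear, z up; its front end is at x = -50 mm. Dock and cradle (and what they carry) must not be pressed by pin or hand with more than 30 N.
- hole (a point): Middle of the dock's width at its top face, 48 mm above the bench, where the pin hole would nominally be; axes as the dock's. The true hole (vertical, round, 15.2 mm, edge chamfered 1 mm, in a dark steel bush, right through to the bench) is level with this point along x but 6.5 to 8 mm to one side of it across the dock (+y or -y, differs each time, not measured). It does not shift.
- cradle (a joint): Slide of the cradle along the dock's x, m: 0 = in line (slot over the hole lengthways), positive = to the dock's rear. A spring (0.7 N per mm, plus 0.7 N of friction) keeps it 4 to 5.5 mm to the rear and returns it there if pushed and let go; up to 4.5 N must be held on it to keep it in line.
- slot (a point): Centre of the slot at the flat top of the cradle's aluminium tongue, 58 mm above the bench, axes as the dock's. The tongue is 10 mm thick, 60 mm wide and lies on the dock; the slot goes through it, 15.2 mm along the dock's x, 33.2 mm across (y), edges chamfered. The cradle's tray with a red reagent pack starts 44 mm behind the slot's centre, its top 66 mm above the tongue.
- taper_pin: Steel tapered pin, 100 mm tall, 0.1 kg, upright, hanging by its collar in stand_a. Origin: centre of its pointed lower end, z up the pin. Cone from 8 mm diameter at its blunt point to 14 mm at 30 mm up, 14 mm cylinder to 54, collar 30 mm diameter from 54 to 60, square head 18 x 18 mm (flats facing its x and y) from 60 to 100 mm. Fully home, the collar's underside is on the tongue, the origin 4 mm above the bench.
- straight_pin: The other pin, to be left alone: same collar, head and stand, but its shank is a blunt 14 mm cylinder to the bottom. Origin at the centre of its lower end.
- stand_a: White open stand, 70 x 70 mm foot, 66 mm high, fixed; a pin hangs in the 19 mm hole of its top plate, origin of the pin 12 mm above the bench. Origin: centre of its underside. This one holds the tapered pin.
- stand_b: The like stand, with the straight pin. The two stands may change places.
- gel: Bystander: clear bottle, 60 mm diameter, 150 mm tall; origin under its centre.
- jar: Bystander: amber jar, 52 mm diameter, 60 mm tall; origin under its centre.
- pen_cup: Bystander: grey cup, 76 mm diameter, 95 mm tall; origin under its centre.
- dish: Bystander: flat clear dish, 48 mm diameter, 14 mm tall, between dock and stands; origin under its centre.
- screwdriver: Bystander: screwdriver lying on the bench; origin under its middle.
- timer: Bystander: white timer, 60 x 60 x 22 mm; origin under its centre.
There are look-alikes about, which are no part of the job. What is shaped like the taper_pin but pink is not meant.

How it is judged:
By the outcome, as a careful person would: the job done as asked, in the order asked, and still so for the second after the job is handed in, with the robot touching nothing.
It also fails if it takes over 72 s, if anything falls off the work surface, if the arm or the gripper's body presses on something with over 40 N, if the wrist force passes 120 N, or if a joint passes its speed limit or range.

## Working session

There is one attempt and no reset: what is moved stays moved. The work goes in short steps, Python scripts to look and compute and a tool call to move; the robot and the scene stay as the last step left them, time stands still between calls to the robot, and variables do not carry over. Pictures are saved under pics/ and viewed, about 8 in all and at most 12, crops included, and the job is handed in when it is done.

Besides the shell and the picture viewer there is one more tool, called as name(argument=value, ...) on one line, values as JSON. step_arm: Moves the arm, as the interface text tells. Its arguments: {"type":"object","properties":{"motion":{"type":"array","items":{"type":"number"}}},"required":["motion"]}

```bash
mkdir -p pics; cat > h.py <<'E'
import numpy as np, cv2
from workcell import sensors, vision, workorder, arm
from scipy.spatial.transform import Rotation as R
def cap(name):
    s=sensors.sense(); c=vision.capture(name)
    f=200/np.tan(np.radians(c['fov_y'])/2)
    c['K']=np.array([[f,0,c['cx']],[0,f,c['cy']],[0,0,1.]])
    if 'mount' in c:
        T=np.eye(4);T[:3,:3]=R.from_quat(s['ee_rot']).as_matrix();T[:3,3]=s['ee_pos']
        c['T']=T@np.array(c['mount'])
    else: c['T']=np.array(c['cam_to_world'])
    return c
def rays(c,px):
    u=cv2.undistortPoints(np.array(px,float).reshape(-1,1,2),c['K'],np.array(c['distortion'],float)).reshape(-1,2)
    return np.c_[u,np.ones(len(u))]
def onplane(c,px,z):
    d=rays(c,px)@c['T'][:3,:3].T; o=c['T'][:3,3]
    return o+d*((z-o[2])/d[:,2])[:,None]
def cloud(c):
    v,u=np.mgrid[:400,:640]; r=rays(c,np.c_[u.ravel(),v.ravel()])
    p=(r*c['range_z'].reshape(-1,1))@c['T'][:3,:3].T+c['T'][:3,3]
    p[c['range_z'].ravel()<=0]=np.nan
    return p.reshape(400,640,3)
E
python3 - <<'E'
from h import *
import pickle
print(sensors.sense()); print([x for x in dir(arm) if x[0]!='_'])
for n in ['scene','top']:
    c=cap(n); cv2.imwrite(f'pics/{n}0.png',c['frame']); pickle.dump(c,open(n+'.pkl','wb')); print(n,c['T'],c['fov_y'],c['distortion'])
E
```

```text
{'time_s': 0.0, 'q': array([-1.26081114,  0.62933925,  0.03843504,  1.51836358, -0.02697361,
        0.99630429, -0.01999326]), 'qvel': array([ 0.00122522, -0.0013138 ,  0.00211807, -0.00138613,  0.00157012,
        0.00128673,  0.00071952]), 'tau': array([ 3.94287918e-04, -5.63410378e+01,  1.22645214e+00, -1.93439037e+01,
        1.10188918e-02,  1.06129205e-02,  1.55254710e-06]), 'ee_pos': array([0.23827753, 0.60401241, 0.19719491]), 'ee_rot': array([ 1.86775747e-01,  9.82402118e-01, -9.35375216e-04, -1.56097258e-04]), 'ft_force': array([-0.27427334,  0.10785351, -0.1893284 ]), 'wrist_torque': array([-0.02344351, -0.03054931,  0.0136424 ]), 'gripper_width': 0.08516889635130807}
['MotionError', 'tcp_to_grasp']
scene [[ 0.24388703  0.49597632 -0.83338263  1.33811656]
 [ 0.96958102 -0.14311198  0.19857395 -0.17436799]
 [-0.02077906 -0.85646159 -0.51579238  0.57746578]
 [ 0.          0.          0.          1.        ]] 53.93268462710047 [0.029362 0.       0.       0.       0.      ]
top [[ 0.00387013 -0.99380076  0.11110834  0.40984427]
 [-0.99998961 -0.0041138  -0.00196396  0.02679521]
 [ 0.00240886 -0.11109959 -0.99380636  1.29370519]
 [ 0.          0.          0.          1.        ]] 53.08831352214801 [-0.0187576  0.         0.         0.         0.       ]
```

View pics/scene0.png

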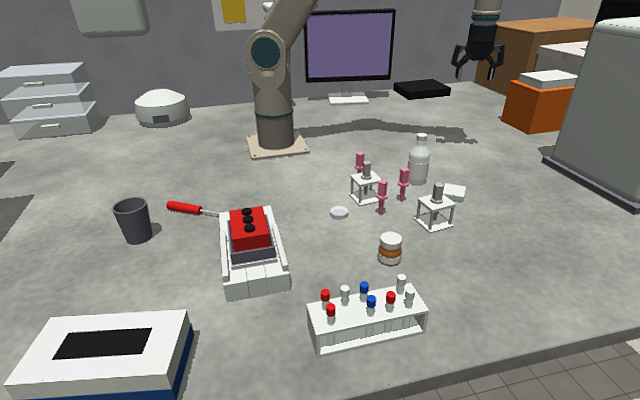

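View pics/top0.png

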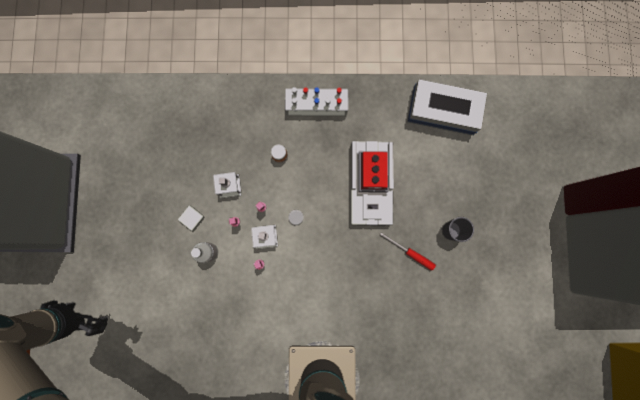

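The scene view shows the stands at (366,185) and (436,208) with pink look-alikes between them. In the top view the stands are at (264,237) and (227,185), and the dock is at (372,185) with its slot near (372,207).

```bash
python3 - <<'E'
from h import *
import pickle
s=pickle.load(open('scene.pkl','rb'));t=pickle.load(open('top.pkl','rb'))
a=cv2.resize(s['frame'][145:240,335:475],None,fx=5,fy=5,interpolation=cv2.INTER_CUBIC)[:,:700]
cv2.imwrite('pics/crop1.png',a)
P=cloud(t); F=t['frame'].astype(int)
def comps(name,m,mn=8):
    n,l,st,ce=cv2.connectedComponentsWithStats(m.astype(np.uint8))
    for i in range(1,n):
        if st[i,4]>=mn:
            q=P[l==i]; print(name,ce[i].round(1),st[i,4],'xyz med',np.nanmedian(q,0).round(4),'z rng',np.nanpercentile(q[:,2],[2,98]).round(3))
Z=P[...,2]
roi=np.zeros(Z.shape,bool); roi[120:290,170:480]=1
comps('z>.1',roi&(Z>.095)&(Z<.3))
comps('z.05-.075',roi&(Z>.055)&(Z<.08))
pink=(F[...,2]-F[...,1]>50)&(F[...,0]-F[...,1]>20)&roi; comps('pink',pink,4)
# dock top plane
m=roi&(Z>.040)&(Z<.064); m[:,:340]=0; m[:,400:]=0
q=P[m][:,:2].astype(np.float32); print(len(q),cv2.minAreaRect(q))
E
```

```text
z>.1 [374.9 169. ] 922 xyz med [ 0.6411 -0.1534  0.116 ] z rng [0.103 0.125]
z>.1 [222.5 180.2] 49 xyz med [0.6065 0.3028 0.1116] z rng [0.095 0.114]
z>.1 [259.5 205. ] 32 xyz med [0.5333 0.1912 0.0998] z rng [0.097 0.103]
z>.1 [232.2 220.3] 36 xyz med [0.4879 0.2724 0.1   ] z rng [0.096 0.104]
z>.1 [261.9 235.1] 43 xyz med [0.4433 0.1807 0.1117] z rng [0.097 0.116]
z>.1 [200.8 252. ] 288 xyz med [0.3932 0.3556 0.1102] z rng [0.096 0.153]
z>.1 [257.4 264.2] 38 xyz med [0.3582 0.1949 0.0989] z rng [0.096 0.103]
z.05-.075 [458.3 123.6] 275 xyz med [ 0.7973 -0.4323  0.0754] z rng [0.056 0.08 ]
z.05-.075 [354.3 164.6] 201 xyz med [ 0.6631 -0.0971  0.0651] z rng [0.057 0.07 ]
z.05-.075 [391.  164.6] 221 xyz med [ 0.6651 -0.2124  0.0644] z rng [0.056 0.071]
z.05-.075 [278.3 151.1] 161 xyz med [0.7084 0.1414 0.0602] z rng [0.056 0.065]
z.05-.075 [364.5 175.1] 122 xyz med [ 0.6279 -0.1185  0.0629] z rng [0.055 0.08 ]
z.05-.075 [225.7 182.7] 378 xyz med [0.603  0.2987 0.0665] z rng [0.061 0.074]
z.05-.075 [372.7 202.9] 451 xyz med [ 0.5487 -0.1552  0.0581] z rng [0.055 0.075]
z.05-.075 [262.7
[... 309 characters left out ...]
75 [263.6 235.6] 401 xyz med [0.4416 0.18   0.0661] z rng [0.061 0.074]
z.05-.075 [211.1 250.9] 45 xyz med [0.3983 0.3379 0.0686] z rng [0.056 0.079]
z.05-.075 [260.7 263.3] 36 xyz med [0.3597 0.1883 0.0607] z rng [0.057 0.075]
pink [259.8 205.2] 39 xyz med [0.5333 0.1899 0.0993] z rng [0.057 0.103]
pink [232.  220.6] 27 xyz med [0.4851 0.2727 0.1   ] z rng [0.094 0.103]
pink [237.7 221.1] 7 xyz med [0.4876 0.2623 0.0596] z rng [0.058 0.068]
pink [257.4 264.1] 38 xyz med [0.3582 0.1949 0.0986] z rng [0.059 0.103]
pink [262.  262.5] 8 xyz med [0.3612 0.1853 0.0616] z rng [0.058 0.073]
1984 ((0.6145960092544556, -0.15457090735435486), (0.12900632619857788, 0.26523557305336), 89.29279327392578)
```

View pics/crop1.png

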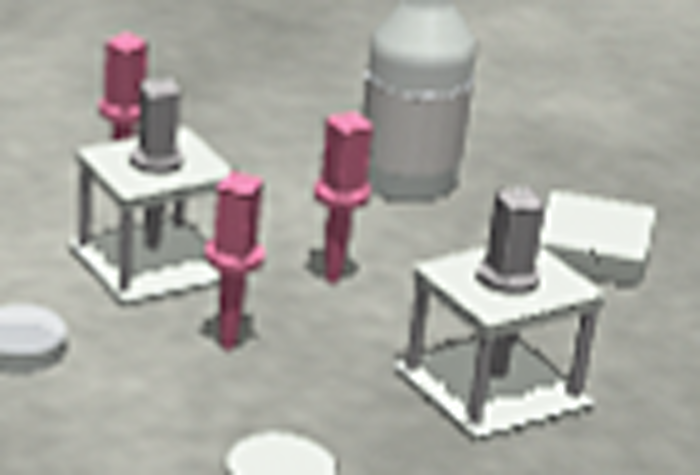

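The stand at about (0.443, 0.18) appears to hold the tapered pin, since its shank narrows. The other shank looks straight. I'll move nearer and check with the wrist camera.

step_arm(motion=[8.5,0,0,6,0,0,0,8.5,0,0,10,0,0,0,8.5,16,-42,13,0,0,0,8.5,16,-42,13,0,0,0,8.5,16,-42,13,0,0,0,8.5,16,-42,13,0,0,0,8.5,16,-42,13,0,0,0,8.5,16,-42,13,0,0,0])

```text
time_s: 0.77
ee_pos: [0.3272, 0.3701, 0.3072]
ee_rot: [0.187, 0.982, -0.0, -0.0]
ft_force: [1.3, 0.7, 0.0]
gripper_width: 0.0848
```

```bash
python3 - <<'E'
from h import *
import pickle
s=sensors.sense();print(s['time_s'],s['ee_pos'],s['ee_rot'])
c=cap('wrist');print(c['mount'],c['fov_y'],c['T']); pickle.dump(c,open('w1.pkl','wb')); cv2.imwrite('pics/w1.png',c['frame'])
E
```

```text
0.7667 [0.32720225 0.37008664 0.30719449] [ 1.86663443e-01  9.82423882e-01 -2.49200597e-04 -1.16705281e-04]
[[ 2.74501689e-04 -9.60713738e-01 -2.77541057e-01  7.03530474e-02]
 [ 9.99999816e-01  4.14005119e-04 -4.44037968e-04 -3.66531924e-04]
 [ 5.41496795e-04 -2.77540884e-01  9.60713675e-01 -1.75397492e-01]
 [ 0.00000000e+00  0.00000000e+00  0.00000000e+00  1.00000000e+00]] 59.936974222762395 [[ 0.36650958  0.89400626  0.25772765  0.26167396]
 [ 0.93041366 -0.35184751 -0.10263407  0.39562695]
 [-0.00107467  0.2774097  -0.96075111  0.48260174]
 [ 0.          0.          0.          1.        ]]
```

step_arm(motion=[8.5,9.5,-19,0,0,0,0,8.5,9.5,-19,0,0,0,0,8.5,9.5,-19,0,0,0,0,8.5,9.5,-19,0,0,0,0,8.5,9.5,-19,0,0,0,0,8.5,9.5,-19,0,0,0,0,8.5,9.5,-19,0,0,0,0])

```text
time_s: 1.4
ee_pos: [0.4231, 0.1794, 0.3072]
ee_rot: [0.19, 0.982, -0.0, 0.0]
ft_force: [-0.2, 0.9, 0.0]
gripper_width: 0.0849
```

```bash
python3 - <<'E'
from h import *
import pickle
s=sensors.sense();print(s['time_s'],s['ee_pos'],s['ee_rot'])
c=cap('wrist'); pickle.dump(c,open('w2.pkl','wb'))
sc=pickle.load(open('scene.pkl','rb'))['frame']
z=lambda a:cv2.resize(a,(300,400),interpolation=cv2.INTER_CUBIC)
zz=np.hstack([z(sc[160:210,347:385]),z(sc[180:230,417:455])])
im=np.hstack([cv2.resize(c['frame'],None,fx=.0+.8,fy=.8)[:, 50:450] if 0 else cv2.resize(c['frame'],(512,320))])
out=np.zeros((600,600,3),np.uint8); out[:280]=zz[120:]; out[280:]=im[:, :600] if im.shape[1]>=600 else cv2.copyMakeBorder(im,0,0,0,88,0)
cv2.imwrite('pics/v2.png',out)
E
```

```text
1.4 [0.42313736 0.17937195 0.30719705] [ 1.90122108e-01  9.81760336e-01 -4.53624067e-04  1.45930123e-04]
```

View pics/v2.png

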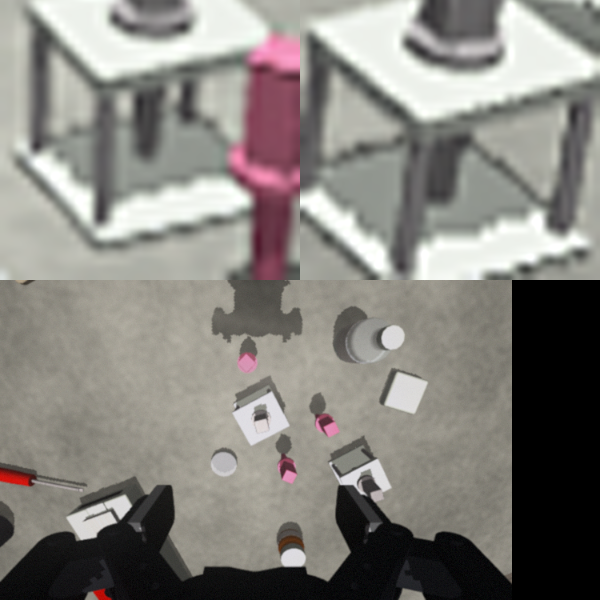

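The left stand's shank narrows towards the bottom and the right one is constant, so the tapered pin is at about (0.443, 0.18). In the wrist view it appears at full-frame (326,175). Next I'll measure the head pose.

```bash
python3 - <<'E'
from h import *
import pickle
c=pickle.load(open('w2.pkl','rb')); P=cloud(c); Z=P[...,2]
near=np.hypot(P[...,0]-.443,P[...,1]-.18)<.06
def rect(m,z):
    m=cv2.morphologyEx(m.astype(np.uint8),cv2.MORPH_OPEN,np.ones((3,3)))
    cs,_=cv2.findContours(m,cv2.RETR_EXTERNAL,cv2.CHAIN_APPROX_NONE); k=max(cs,key=cv2.contourArea)
    q=onplane(c,k.reshape(-1,2),z)[:,:2]; r=cv2.minAreaRect((q*1000).astype(np.float32)); print(z,r,'boundpx',cv2.boundingRect(k)); return r
print(np.nanpercentile(Z[near&(Z>.1)],[50,95]))
rect(near&(Z>.107),.112)
rect(near&(Z>.06)&(Z<.2),.066)
s=sensors.sense();y=R.from_quat(s['ee_rot']).as_matrix()[:,1];print('jaw yaw',np.degrees(np.arctan2(y[1],y[0])))
# dock, from top cam, edges by brightness
t=pickle.load(open('top.pkl','rb'));cv2.imwrite('pics/d.png',cv2.resize(t['frame'][135:235,335:405],None,fx=6,fy=6,interpolation=cv2.INTER_CUBIC))
a=c['frame'][140:210,290:365]; cv2.imwrite('pics/h.png',cv2.resize(a,None,fx=8,fy=8,interpolation=cv2.INTER_CUBIC))
E
```

```text
[0.41696276 0.43033312]
0.112 ((655.0892333984375, 175.35519409179688), (660.0316772460938, 223.81790161132812), 67.37542724609375) boundpx (137, 256, 471, 144)
0.066 ((441.3405456542969, 181.06097412109375), (60.67316436767578, 67.95703887939453), 6.554957389831543) boundpx (291, 140, 70, 66)
jaw yaw 68.31255327208916
```

View pics/h.png

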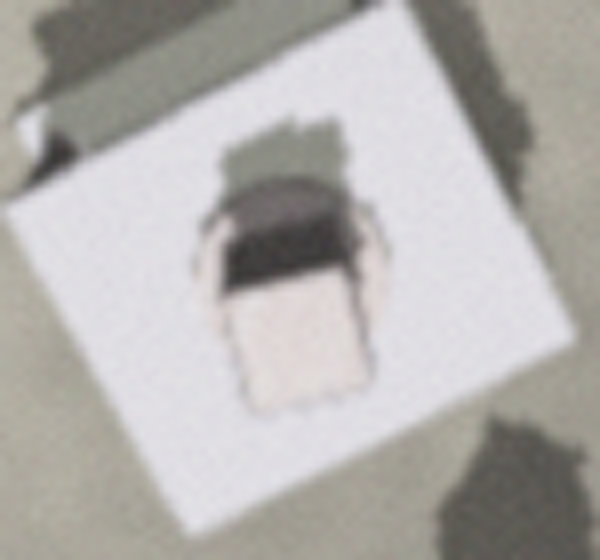

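The crop shows the head top's corners at crop (225,290), (350,270), (370,390), (248,412). The head is turned relative to the stand plate.

```bash
python3 - <<'E'
from h import *
import pickle
c=pickle.load(open('w2.pkl','rb'))
def g(cr,z):
    px=np.array(cr)/8+np.array([290,140])-.44
    q=onplane(c,px,z)[:,:2]; e=np.roll(q,-1,0)-q
    print(q.mean(0).round(4),np.linalg.norm(e,axis=1).round(4),np.degrees(np.arctan2(e[:,1],e[:,0])).round(1)%90)
g([(225,288),(350,268),(370,392),(248,412)],.112)
g([(10,208),(402,2),(578,340),(192,538)],.066)
t=pickle.load(open('top.pkl','rb'))
E
```

```text
[0.4418 0.1811] [0.0172 0.0176 0.017  0.0178] [77.4 77.8 77.7 78.4]
[0.4426 0.1814] [0.0668 0.0588 0.0676 0.0593] [5.9 6.5 6.3 5.7]
```

View pics/d.png

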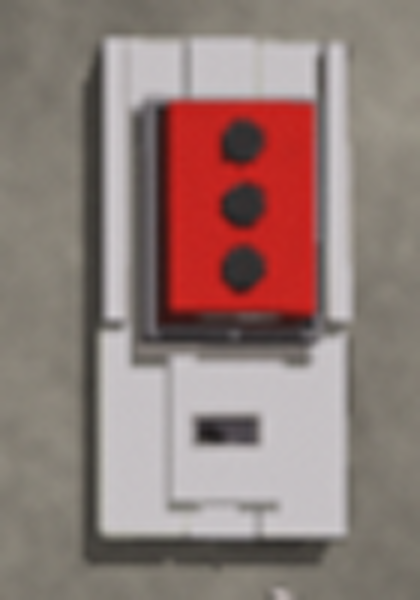

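step_arm(motion=[8.5,1.9,0.2,-4,0,0,0.12,8.5,1.9,0.2,-8,0,0,0.166,8.5,1.9,0.2,-12,0,0,0.166,8.5,1.9,0.2,-16,0,0,0.166,8.5,1.9,0.2,-19,0,0,0.166,8.5,1.9,0.2,-21.5,0,0,0.166,8.5,1.9,0.2,-22.8,0,0,0.166,8.5,1.9,0.2,-22.8,0,0,0.166])

```text
time_s: 2.12
ee_pos: [0.4379, 0.1857, 0.0763]
ee_rot: [0.103, 0.995, -0.001, -0.003]
ft_force: [-0.2, -0.2, 0.3]
gripper_width: 0.0847
```

step_arm(motion=[1.5,0,0,0,0,0,0,1.5,0,0,0,0,0,0,1.5,0,0,0,0,0,0,1.5,0,0,0,0,0,0,1.5,0,0,0,0,0,0,1.5,0,0,0,0,0,0,1.5,0,0,0,0,0,0,1.5,0,0,0,0,0,0])

```text
time_s: 2.78
ee_pos: [0.4412, 0.1843, 0.0795]
ee_rot: [0.105, 0.994, 0.0, 0.0]
ft_force: [-0.2, 0.3, 0.2]
gripper_width: 0.0152
```

Opening is 15.2 mm where the 18 mm head should have stopped the fingers, so I'll look.

```bash
python3 - <<'E'
from h import *
import pickle
s=sensors.sense();y=R.from_quat(s['ee_rot']).as_matrix()[:,1];print(s['gripper_width'],np.degrees(np.arctan2(y[1],y[0])))
c=cap('wrist'); pickle.dump(c,open('w3.pkl','wb'))
sc=cap('scene')['frame']
out=np.vstack([cv2.resize(c['frame'],(480,300)),cv2.resize(sc[110:210,320:480],(480,300),interpolation=cv2.INTER_CUBIC)])
cv2.imwrite('pics/w3.png',out)
E
```

```text
0.015220712071990555 77.96835101687826
```

View pics/w3.png

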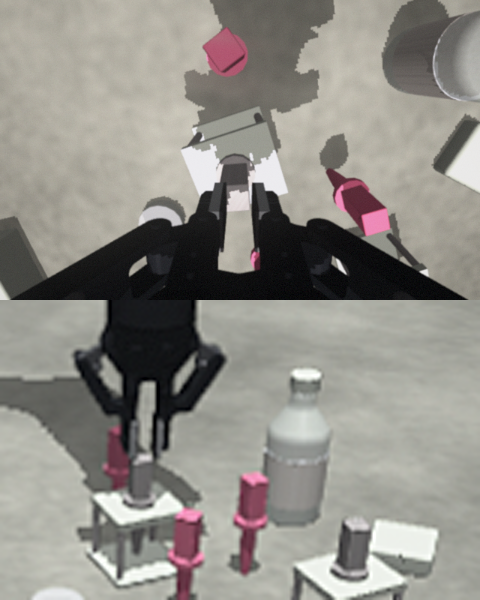

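```bash
python3 - <<'E'
from h import *
import pickle
for f in ['w2.pkl','w3.pkl']:
    c=pickle.load(open(f,'rb')); P=cloud(c)
    pts={'w2.pkl':[(327,183),(300,180),(120,30)],'w3.pkl':[(316,263),(316,225),(300,215),(280,208),(280,250),(350,250),(293,240),(343,240),(290,225),(293,60),(560,50),(40,100)]}[f]
    for u,v in pts: print(f,u,v,c['range_z'][v,u].round(4),P[v,u].round(4))
    print(c['T'][:3,3])
E
```

```text
w2.pkl 327 183 0.3825 [0.4432 0.1808 0.11  ]
w2.pkl 300 180 0.4277 [0.4376 0.1483 0.065 ]
w2.pkl 120 30 0.4382 [ 0.1772 -0.001   0.0006]
[0.35771651 0.20546168 0.48256221]
w3.pkl 316 263 0.1587 [0.4423 0.1825 0.1104]
w3.pkl 316 225 0.1824 [0.4339 0.1841 0.0833]
w3.pkl 300 215 0.1927 [0.4303 0.1757 0.0721]
w3.pkl 280 208 0.1988 [0.426  0.1645 0.0651]
w3.pkl 280 250 0.2061 [0.4515 0.1583 0.0651]
w3.pkl 350 250 0.1446 [0.4339 0.1989 0.1218]
w3.pkl 293 240 0.1975 [0.4443 0.1684 0.0715]
w3.pkl 343 240 0.2036 [0.4527 0.1962 0.0658]
w3.pkl 290 225 0.1951 [0.4352 0.1688 0.0713]
w3.pkl 293 60 0.1433 [0.3542 0.1915 0.101 ]
w3.pkl 560 50 0.1905 [0.3724 0.3391 0.0481]
w3.pkl 40 100 0.2451 [ 0.3272 -0.0011 -0.001 ]
[0.37216598 0.198549   0.25484841]
```

```bash
python3 - <<'E'
from h import *
import pickle
c=pickle.load(open('w3.pkl','rb')); P=cloud(c); F=c['frame']
for v in range(230,300,8):
    print(v,[(u,int(F[v,u].mean()),int(P[v,u,2]*1000) if P[v,u,2]==P[v,u,2] else None,int(P[v,u,1]*1000)if P[v,u,2]==P[v,u,2] else None) for u in range(268,372,8)])
cv2.imwrite('pics/w3c.png',cv2.resize(F[190:390,220:420],None,fx=3,fy=3,interpolation=cv2.INTER_CUBIC))
E
```

```text
230 [(268, 237, 65, 154), (276, 237, 65, 159), (284, 237, 66, 163), (292, 232, 70, 169), (300, 73, 89, 176), (308, 68, 91, 180), (316, 69, 91, 184), (324, 72, 92, 188), (332, 162, 71, 191), (340, 227, 65, 195), (348, 237, 64, 200), (356, 237, 66, 204), (364, 238, 65, 209)]
238 [(268, 236, 65, 153), (276, 236, 64, 157), (284, 236, 65, 162), (292, 225, 72, 168), (300, 68, 100, 176), (308, 68, 101, 180), (316, 68, 103, 184), (324, 67, 102, 188), (332, 230, 71, 190), (340, 236, 65, 194), (348, 237, 65, 199), (356, 237, 64, 203), (364, 237, 66, 208)]
246 [(268, 236, 66, 152), (276, 238, 65, 156), (284, 235, 63, 160), (292, 69, 120, 175), (300, 36, 119, 178), (308, 73, 111, 180), (316, 86, 111, 184), (324, 99, 111, 187), (332, 221, 71, 189), (340, 50, 119, 195), (348, 65, 120, 198), (356, 236, 66, 202), (364, 237, 65, 207)]
254 [(268, 236, 64, 150), (276, 148, 119, 167), (284, 91, 127, 172), (292, 72, 126, 175), (300, 34, 125, 178), (308, 137, 112, 180), (316, 210, 110, 183), (324, 114, 111, 187), (332, 207, 65, 188), (340, 39, 127, 194), (348, 68, 127, 197), (356, 150, 118, 201), (364, 20
[... 709 characters left out ...]
(316, 218, 111, 181), (324, 218, 110, 184), (332, 191, 111, 188), (340, 26, 146, 193), (348, 63, 147, 196), (356, 65, 146, 198), (364, 30, 140, 201)]
286 [(268, 27, 157, 171), (276, 29, 156, 173), (284, 29, 154, 175), (292, 63, 150, 177), (300, 25, 129, 176), (308, 181, 0, 159), (316, 167, 0, 165), (324, 165, 0, 172), (332, 174, 0, 178), (340, 26, 146, 192), (348, 112, 148, 195), (356, 25, 154, 198), (364, 28, 156, 200)]
294 [(268, 37, 158, 170), (276, 28, 158, 173), (284, 20, 158, 175), (292, 28, 149, 176), (300, 36, 129, 175), (308, 177, 0, 157), (316, 175, -1, 164), (324, 174, 0, 170), (332, 179, -1, 177), (340, 27, 147, 192), (348, 26, 156, 195), (356, 23, 157, 197), (364, 25, 158, 200)]
```

View pics/w3c.png

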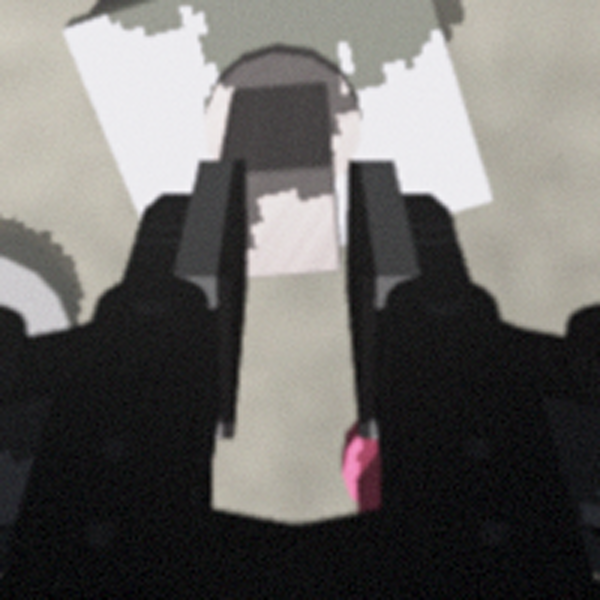

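```bash
python3 - <<'E'
from h import *
import pickle
c=pickle.load(open('w3.pkl','rb')); P=cloud(c); M=np.array(c['mount']); T=c['T']@np.linalg.inv(M)
Q=(P-T[:3,3])@T[:3,:3]
m=(np.abs(Q[...,0])<.03)&(np.abs(Q[...,1])<.03)&(P[...,2]>.115)
q=Q[m]; 
for s in (-1,1):
    k=q[(q[:,1]*s>0)]; o=np.argsort(-k[:,2])[:400:40]; print((k[o]*1000).round(1).tolist())
print('head ctr in tool',((np.array([.4422,.1815,.112])-T[:3,3])@T[:3,:3]*1000).round(1), arm.tcp_to_grasp)
m2=m&(np.abs(Q[...,1])<.02); print('x range tip', np.percentile(Q[m2][:,0],[1,99])*1000)
for z in range(-80,-35,5):
    k=q[(np.abs(q[:,2]*1000-z)<2)]
    if len(k): print(z,[(np.percentile(k[k[:,1]*s>0][:,a],[2,98])*1000).round(1).tolist() for s in (-1,1) for a in (0,1)])
E
```

```text
[[10.7, -9.7, -36.2], [10.8, -10.0, -38.6], [6.8, -7.9, -40.1], [6.9, -16.7, -41.1], [-2.5, -7.9, -42.2], [11.5, -12.2, -43.3], [7.0, -17.6, -44.3], [10.8, -11.6, -45.7], [10.8, -12.7, -46.6], [10.8, -10.3, -47.5]]
[[10.6, 11.1, -36.0], [10.7, 11.8, -38.4], [11.0, 12.5, -40.0], [11.5, 10.3, -41.2], [11.1, 11.5, -42.3], [-8.7, 7.2, -43.2], [-9.9, 7.1, -44.4], [10.8, 7.2, -45.6], [11.2, 12.4, -46.5], [3.2, 7.2, -47.6]]
head ctr in tool [ -1.6  -2.5 -32.5] 0.0187
x range tip [-7.95591441 19.55230081]
-80 [[-8.3, 13.6], [-29.4, -9.7], [-8.3, 13.6], [8.9, 29.1]]
-75 [[-5.4, 13.5], [-28.5, -9.5], [-5.2, 13.6], [8.7, 27.8]]
-70 [[-10.2, 11.5], [-14.4, -7.9], [-10.2, 11.6], [7.1, 13.9]]
-65 [[-9.1, 11.4], [-20.4, -7.9], [-9.6, 11.4], [7.1, 19.7]]
-60 [[-9.5, 11.3], [-21.0, -7.9], [-9.1, 11.4], [7.1, 20.6]]
-55 [[-1.2, 11.5], [-21.2, -7.9], [0.1, 11.4], [7.1, 20.1]]
-50 [[-7.7, 11.3], [-21.3, -7.9], [-8.1, 11.5], [7.1, 20.7]]
-45 [[-9.3, 11.5], [-21.2, -7.9], [-9.4, 11.6], [7.1, 20.3]]
-40 [[-2.4, 11.4], [-19.7, -7.9], [-1.6, 11.4], [7.1, 19.1]]
```

Depth shows the fingertips about 36 mm short of the reported TCP: in the tool frame they sit at z ≈ -36 mm, centred laterally. They closed just above the head and touched nothing. I'll treat the fingertip as TCP + 36 mm, reopen, go 38 mm lower and grip.

step_arm(motion=[5,0,0,0.3,0,0,0,5,0,0,0.3,0,0,0,5,0.1,-0.3,0.3,0,0,0,5,0.1,-0.3,0,0,0,0,5,0.1,-0.3,-1.5,0,0,0,5,0.1,-0.3,-3,0,0,0,5,0.1,-0.3,-3.8,0,0,0,5,0.1,-0.3,-3.8,0,0,0])

```text
time_s: 3.55
ee_pos: [0.4408, 0.1806, 0.0397]
ee_rot: [0.105, 0.994, -0.001, -0.001]
ft_force: [0.4, 0.1, -0.5]
gripper_width: 0.0501
```

step_arm(motion=[5,0,0,0,0,0,0,1,0,0,0,0,0,0,1,0,0,0,0,0,0,1,0,0,0,0,0,0,1,0,0,0,0,0,0,1,0,0,0,0,0,0,1,0,0,0,0,0,0,1,0,0,0,0,0,0])

```text
time_s: 4.22
ee_pos: [0.4426, 0.1815, 0.042]
ee_rot: [0.105, 0.995, 0.0, 0.001]
ft_force: [0.3, -0.2, 5.9]
gripper_width: 0.0175
```

step_arm(motion=[1,0,0,1,0,0,0,1,0,0,3,0,0,0,1,0,0,6,0,0,0,1,0,0,9,0,0,0,1,0,0,11,0,0,0,1,0,0,11,0,0,0,1,0,0,11,0,0,0])

```text
time_s: 4.8
ee_pos: [0.4427, 0.1817, 0.1527]
ee_rot: [0.105, 0.995, 0.001, 0.001]
ft_force: [-0.1, -0.3, -1.4]
gripper_width: 0.0173
```

```bash
python3 - <<'E'
from h import *
import pickle
s=sensors.sense();print(s['ee_pos'],s['ft_force'],s['gripper_width'])
c=cap('wrist'); pickle.dump(c,open('w4.pkl','wb'))
sc=cap('scene')['frame']
out=np.vstack([cv2.resize(c['frame'],(480,300)),cv2.resize(sc[100:200,300:460],(480,300),interpolation=cv2.INTER_CUBIC)])
cv2.imwrite('pics/w4.png',out)
E
```

```text
[0.44268531 0.18169382 0.15265698] [-0.09802139 -0.29315905 -1.37914742] 0.017292719501922953
```

View pics/w4.png

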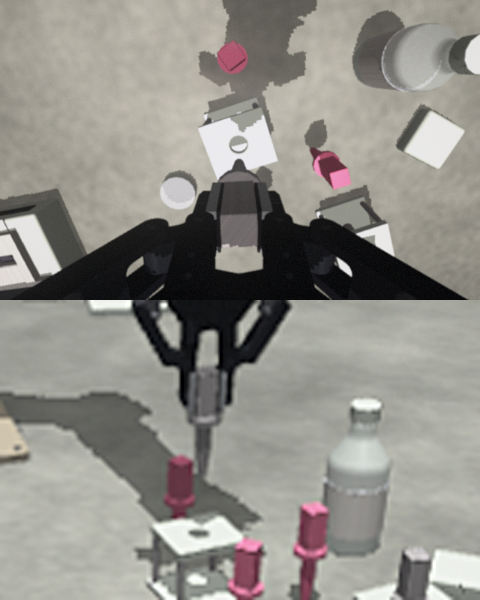

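The pin is held upright, it is tapered (scene crop, tip at (203,475)), and the stand is empty. Next I'll carry it over the dock with the wrist camera above the slot.

step_arm(motion=[1,1,-3,3,0,0,0,1,14.7,-33.7,5.7,0,0,0.1,1,14.7,-33.7,5.7,0,0,0.198,1,14.7,-33.7,5.7,0,0,0.198,1,14.7,-33.7,5.7,0,0,0.198,1,14.7,-33.7,5.7,0,0,0.198,1,14.7,-33.7,5.7,0,0,0.198,1,14.7,-33.7,5.7,0,0,0.198])

```text
time_s: 5.57
ee_pos: [0.5693, -0.1147, 0.2027]
ee_rot: [0.006, 1.0, 0.0, -0.002]
ft_force: [0.9, 0.6, -1.4]
gripper_width: 0.0177
```

step_arm(motion=[1,3.2,-7.4,0,0,0,0,1,3.2,-7.4,0,0,0,0,1,3.2,-7.4,0,0,0,0,1,3.2,-7.4,0,0,0,0])

```text
time_s: 5.9
ee_pos: [0.6006, -0.19, 0.2018]
ee_rot: [0.009, 1.0, -0.0, -0.002]
ft_force: [-0.5, 0.8, -0.4]
gripper_width: 0.0174
```

```bash
python3 - <<'E'
from h import *
s=sensors.sense();print(s['time_s'],s['ee_pos'],s['ee_rot'],s['ft_force'],s['gripper_width'])
E
```

```text
5.9 [ 0.60063539 -0.19001048  0.20184306] [ 8.51742292e-03  9.99961817e-01 -1.89375275e-04 -1.94483853e-03] [-0.48696059  0.78965808 -0.44639346] 0.017439175093732884
```

step_arm(motion=[1,-1,3.5,0.8,0,0,0,1,-1,3.5,0.8,0,0,0,1,-1,3.5,0.8,0,0,0,1,-1,3.5,0.8,0,0,0])

```text
time_s: 6.23
ee_pos: [0.5913, -0.1499, 0.2116]
ee_rot: [0.004, 1.0, 0.0, -0.001]
ft_force: [1.1, -1.1, -1.3]
gripper_width: 0.0174
```

```bash
python3 - <<'E'
from h import *
import pickle
s=sensors.sense();print(s['time_s'],s['ee_pos'],s['ee_rot'],s['ft_force'],s['gripper_width'])
c=cap('wrist'); pickle.dump(c,open('w5.pkl','wb')); P=cloud(c); 
import itertools
# slot pixel guess
p=np.linalg.inv(c['T'])@np.array([.5365,-.1545,.058,1]); uv=cv2.projectPoints(p[:3].reshape(1,3),np.zeros(3),np.zeros(3),c['K'],np.array(c['distortion'],float))[0].ravel(); print(uv)
u,v=uv.astype(int); a=c['frame'][max(v-75,0):v+75,u-100:u+100]; print(max(v-75,0),u-100)
cv2.imwrite('pics/w5.png',np.vstack([cv2.resize(a,(600,450*a.shape[0]//150),interpolation=cv2.INTER_CUBIC)]))
E
```

```text
6.2333 [ 0.59133721 -0.14985705  0.21161144] [ 4.49862661e-03  9.99989381e-01  4.85680386e-04 -8.73813009e-04] [ 1.11339304 -1.07645072 -1.29578302] 0.01736286231540988
[313.24749514 117.85213292]
42 213
```

View pics/w5.png

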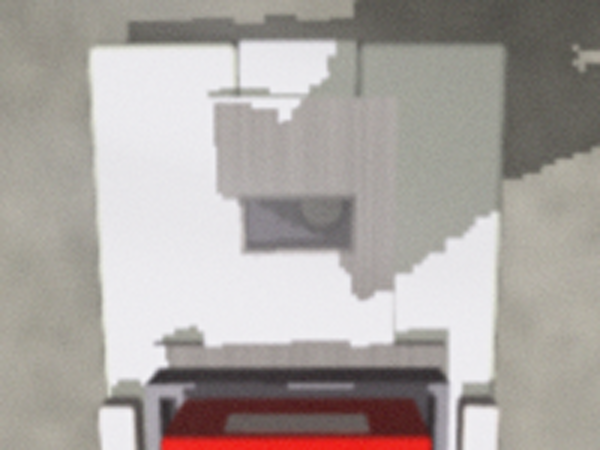

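The hole shows through the slot at crop (322,212), against a slot centre of about (299,224). It is on the +y side and the cradle sits to the rear. Now I'll compute positions.

```bash
python3 - <<'E'
from h import *
import pickle
c=pickle.load(open('w5.pkl','rb'))
f=lambda p:np.array(p)/3+np.array([213,42])-.33
print('slot',onplane(c,f([(243,196),(355,196),(355,252),(243,252)]),.058)[:,:2].round(4).tolist())
print('slot ctr',onplane(c,f([(299,224)]),.058).round(4))
print('hole',onplane(c,f([(322,212)]),.048).round(4))
q=onplane(c,f([(92,45),(503,45),(103,385),(497,385)]),.048)[:,:2];print('dock front',q.round(4).tolist(),q[:2].mean(0),q[2:].mean(0))
t=pickle.load(open('top.pkl','rb'))
g=lambda p:np.array(p)/6+np.array([335,135])-.42
print('top: front',onplane(t,g([(102,535),(345,535),]),.048).round(4).tolist(),'rear',onplane(t,g([(105,40),(345,42)]),.048).round(4).tolist(),'slot',onplane(t,g([(195,415),(260,445)]),.058).mean(0).round(4))
# pin axis check: head top in wrist
P=cloud(c); T=c['T']@np.linalg.inv(np.array(c['mount'])); Q=(P-T[:3,3])@T[:3,:3]
m=(np.abs(Q[...,1])<.02)&(np.abs(Q[...,0])<.025)&(Q[...,2]>-.09)&(Q[...,2]<.035)
for z in range(-80,35,10):
    k=Q[m&(abs(Q[...,2]*1000-z)<3)]*1000
    if len(k)>5: print(z,len(k),np.percentile(k[:,0],[2,98]).round(1),np.percentile(k[:,1],[2,98]).round(1))
E
```

```text
slot [[0.5265, -0.1724], [0.5269, -0.138], [0.5438, -0.138], [0.5435, -0.1728]]
slot ctr [[ 0.5351 -0.1553  0.058 ]]
hole [[ 0.5319 -0.1482  0.048 ]]
dock front [[0.4811, -0.2182], [0.4823, -0.0924], [0.587, -0.2212], [0.5881, -0.0906]] [ 0.48167409 -0.15527981] [ 0.5875446  -0.15587318]
top: front [[0.4812, -0.0895, 0.048], [0.4816, -0.2158, 0.048]] rear [[0.7441, -0.0928, 0.048], [0.7437, -0.2204, 0.048]] slot [ 0.5352 -0.1539  0.058 ]
-80 1052 [-7.7 13.8] [-19.5  19.3]
-70 3270 [-8.6 11.4] [-13.3  12.5]
-60 802 [ 6.6 11.5] [-19.2  19.1]
-50 664 [ 6.6 11.5] [-19.3  19.4]
-40 503 [ 6.8 11.4] [-18.9  18.9]
-30 692 [ 8.4 15.2] [-11.5  10.7]
0 35 [5.9 7.6] [-4.1  3.3]
10 38 [3.9 6.6] [-4.8  4.5]
20 29 [3.2 5.6] [-3.9  3.7]
30 10 [2.7 4.6] [-3.7  2.9]
```

step_arm(motion=[1,-3,0.1,0,0,0,0,1,-5.8,0.2,-2,0,0,0,1,-5.8,0.2,-5,0,0,0,1,-5.8,0.2,-8,0,0,0,1,-5.8,0.2,-10.5,0,0,0,1,-5.8,0.2,-10.5,0,0,0,1,-5.8,0.2,-10.5,0,0,0,1,-5.8,0.2,-10.5,0,0,0])

```text
time_s: 6.95
ee_pos: [0.5349, -0.1504, 0.1083]
ee_rot: [0.006, 1.0, -0.0, 0.001]
ft_force: [0.9, -0.2, -0.5]
gripper_width: 0.0178
```

```bash
python3 - <<'E'
from h import *
import pickle
s=sensors.sense();print(s['time_s'],s['ee_pos'].round(4),s['ee_rot'].round(4),s['ft_force'].round(2),s['wrist_torque'].round(3),s['gripper_width'])
c=cap('wrist'); pickle.dump(c,open('w6.pkl','wb')); P=cloud(c)
T=c['T']@np.linalg.inv(np.array(c['mount'])); Q=(P-T[:3,3])@T[:3,:3]
m=(np.abs(Q[...,1])<.02)&(np.abs(Q[...,0])<.025)&(Q[...,2]>-.02)&(Q[...,2]<.06)&(P[...,2]>.062)
for z in range(-20,45,8):
    k=Q[m&(abs(Q[...,2]*1000-z)<3)]*1000
    if len(k)>5: print(z,len(k),np.percentile(k[:,0],[2,98]).round(1),np.percentile(k[:,1],[2,98]).round(1), np.percentile(k[:,2],98))
p=np.linalg.inv(c['T'])@np.array([.532,-.15,.058,1]); uv=cv2.projectPoints(p[:3].reshape(1,3),np.zeros(3),np.zeros(3),c['K'],np.array(c['distortion'],float))[0].ravel(); print(uv)
u,v=uv.astype(int); cv2.imwrite('pics/w6.png',cv2.resize(c['frame'][v-80:v+60,u-90:u+90],None,fx=4,fy=4,interpolation=cv2.INTER_CUBIC))
E
```

```text
6.95 [ 0.5349 -0.1504  0.1083] [ 6.1e-03  1.0e+00 -3.0e-04  7.0e-04] [ 0.9  -0.25 -0.49] [-0.104 -0.051 -0.06 ] 0.017751655674955617
4 44 [4.4 7.2] [-5.6  4.3] 6.640660073962971
12 36 [3.5 6.5] [-4.7  4.5] 14.808507232431516
20 26 [3.4 5.6] [-3.9  3.7] 22.606079348898437
28 16 [2.2 4.9] [-3.6  3.4] 28.586984108742314
[319.68554822 203.16015998]
```

View pics/w6.png

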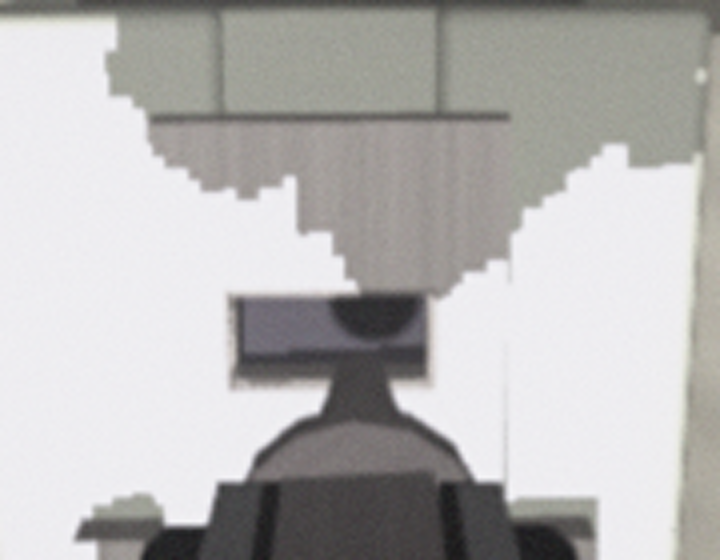

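The hole arc is visible through the slot, crop cols 328–420 with its rear edge at row 340. The pin axis is at col 360, about 2 mm short in +y.

```bash
python3 - <<'E'
from h import *
import pickle
c=pickle.load(open('w6.pkl','rb'))
f=lambda p:np.array(p)/4+np.array([319-90,203-80])-.38
print('hole l,r,rear',onplane(c,f([(328,303),(420,303),(374,341)]),.048)[:,:2].round(4).tolist())
print('slot',onplane(c,f([(237,293),(430,293),(430,380),(233,383)]),.058)[:,:2].round(4).tolist())
E
```

```text
hole l,r,rear [[0.5314, -0.1564], [0.5316, -0.1401], [0.5385, -0.1483]]
slot [[0.5266, -0.1714], [0.527, -0.1388], [0.5425, -0.1388], [0.5427, -0.1727]]
```

step_arm(motion=[1,0,0,0,0,0,0])

```text
time_s: 7.08
ee_pos: [0.5353, -0.1503, 0.109]
ee_rot: [0.006, 1.0, -0.0, 0.002]
ft_force: [-0.1, 0.2, -0.8]
gripper_width: 0.0174
```

step_arm(motion=[1,-0.2,0.2,-1,0,0,0,1,-0.2,0.2,-2,0,0,0,1,-0.2,0.2,-2.4,0,0,0,1,-0.2,0.2,-2.8,0,0,0,1,-0.2,0.2,-3.2,0,0,0,1,-0.2,0.2,-3.4,0,0,0,1,-0.2,0.2,-3.4,0,0,0,1,-0.2,0.2,-3.4,0,0,0])

```text
time_s: 7.75
ee_pos: [0.5324, -0.148, 0.0734]
ee_rot: [0.006, 1.0, -0.0, 0.0]
ft_force: [2.2, -1.0, -1.0]
gripper_width: 0.0177
```

step_arm(motion=[1,0,0,-0.3,0,0,0,1,-0.05,0,-0.6,0,0,0,1,-0.1,0,-0.9,0,0,0,1,-0.1,0,-1.2,0,0,0,1,-0.1,0,-1.2,0,0,0,1,-0.1,0,-1.2,0,0,0])

```text
time_s: 8.25
ee_pos: [0.5312, -0.1479, 0.061]
ee_rot: [0.006, 1.0, -0.0, 0.0]
ft_force: [3.1, -1.2, -2.5]
gripper_width: 0.0175
```

step_arm(motion=[1,0,0,-0.2,0,0,0,1,0,0,-0.4,0,0,0,1,0,0,-0.6,0,0,0,1,0,0,-0.8,0,0,0,1,0,0,-0.8,0,0,0,1,0,0,-0.8,0,0,0])

```text
time_s: 8.75
ee_pos: [0.531, -0.1479, 0.0531]
ee_rot: [0.006, 1.0, 0.0, -0.0]
ft_force: [2.9, -0.4, -2.0]
gripper_width: 0.0175
```

step_arm(motion=[1,0,0,-0.2,0,0,0,1,0,0,-0.4,0,0,0,1,0,0,-0.6,0,0,0,1,0,0,-0.7,0,0,0,1,0,0,-0.7,0,0,0,1,0,0,-0.7,0,0,0])

```text
time_s: 9.25
ee_pos: [0.5309, -0.1478, 0.0461]
ee_rot: [0.006, 1.0, 0.0, -0.0]
ft_force: [3.6, 0.2, -1.6]
gripper_width: 0.0178
```

step_arm(motion=[1,0,0,-0.2,0,0,0,1,0,0,-0.4,0,0,0,1,0,0,-0.6,0,0,0,1,0,0,-0.8,0,0,0,1,0,0,-0.8,0,0,0,1,0,0,-0.8,0,0,0])

```text
time_s: 9.75
ee_pos: [0.5308, -0.1478, 0.038]
ee_rot: [0.006, 1.0, 0.0, -0.0]
ft_force: [3.5, 0.5, -2.8]
gripper_width: 0.0177
```

step_arm(motion=[1,0,0,-0.1,0,0,0,1,0,0,-0.2,0,0,0,1,0,0,-0.3,0,0,0,1,0,0,-0.35,0,0,0,1,0,0,-0.35,0,0,0])

```text
time_s: 10.17
ee_pos: [0.5309, -0.1478, 0.0347]
ee_rot: [0.006, 1.0, 0.0, -0.0]
ft_force: [2.8, -0.2, -0.1]
gripper_width: 0.017
```

step_arm(motion=[1,0,0,-0.03,0,0,0,1,0,0,-0.05,0,0,0,1,0,0,-0.05,0,0,0])

```text
time_s: 10.42
ee_pos: [0.5309, -0.1478, 0.0343]
ee_rot: [0.006, 1.0, 0.0, -0.0]
ft_force: [2.7, -0.5, 0.8]
gripper_width: 0.0173
```

step_arm(motion=[1,0,0,-0.04,0,0,0,1,0,0,-0.08,0,0,0,1,0,0,-0.08,0,0,0,1,0,0,-0.08,0,0,0])

```text
time_s: 10.75
ee_pos: [0.5313, -0.1479, 0.0341]
ee_rot: [0.006, 1.0, -0.0, 0.0]
ft_force: [2.9, 0.0, 5.6]
gripper_width: 0.0178
```

step_arm(motion=[1,0,0,-0.04,0,0,0,1,0,0,-0.08,0,0,0,1,0,0,-0.08,0,0,0,1,0,0,-0.08,0,0,0])

```text
time_s: 11.08
ee_pos: [0.5317, -0.1479, 0.034]
ee_rot: [0.006, 1.0, -0.0, 0.001]
ft_force: [1.1, 1.0, 11.3]
gripper_width: 0.0174
```

```bash
python3 - <<'E'
from h import *
import pickle
s=sensors.sense();print(s['ee_pos'],s['ft_force'],s['wrist_torque'])
c=cap('wrist'); pickle.dump(c,open('w7.pkl','wb')); P=cloud(c)
T=c['T']@np.linalg.inv(np.array(c['mount'])); Q=(P-T[:3,3])@T[:3,:3]
m=(np.abs(Q[...,1])<.013)&(Q[...,0]>.009)&(Q[...,0]<.03)&(P[...,2]<.075)
for x in range(9,30,2):
    k=P[m&(abs(Q[...,0]*1000-x)<1)][:,2]
    if len(k): print(x,len(k),np.percentile(k,[10,50,90]).round(4))
E
```

```text
[ 0.53173546 -0.14788392  0.03403067] [ 1.06279385  0.96215655 11.31878094] [ 0.17589123 -0.29881907  0.03369444]
9 425 [0.0631 0.0676 0.0735]
11 379 [0.0579 0.0637 0.073 ]
13 291 [0.0572 0.0623 0.0641]
15 342 [0.0569 0.0581 0.0634]
17 240 [0.0569 0.0577 0.0583]
19 225 [0.0567 0.0575 0.0582]
21 225 [0.0568 0.0576 0.0582]
23 237 [0.0567 0.0574 0.0582]
25 236 [0.0567 0.0576 0.0584]
27 241 [0.0569 0.0575 0.0583]
29 247 [0.0568 0.0576 0.0584]
```

The collar top is 6 mm above the tongue, so it is flush. It took 11 N and no further movement. I'll unload, open and rise.

step_arm(motion=[1,0,0,0.12,0,0,0,1,0,0,0.16,0,0,0,3,0,0,0.16,0,0,0,5,0,0,0.16,0,0,0,5,0,0,0.16,0,0,0,5,0,0,0.16,0,0,0,5,0,0,0.16,0,0,0,5,0,0,0.16,0,0,0])

```text
time_s: 11.8
ee_pos: [0.5305, -0.1478, 0.0341]
ee_rot: [0.006, 1.0, 0.0, -0.0]
ft_force: [-0.7, -0.2, -0.4]
gripper_width: 0.0503
```

step_arm(motion=[5,0,0,1,0,0,0,5,0,0,3,0,0,0,5,0,0,6,0,0,0,5,0,0,9,0,0,0,5,0,0,12,0,0,0,5,0,0,14,0,0,0,5,0,0,14,0,0,0,5,0,0,14,0,0,0])

```text
time_s: 12.47
ee_pos: [0.5317, -0.148, 0.1761]
ee_rot: [0.006, 1.0, -0.0, 0.002]
ft_force: [-0.7, -1.4, -0.7]
gripper_width: 0.0502
```

```bash
python3 - <<'E'
from h import *
import pickle
s=sensors.sense();print(s['time_s'],s['ee_pos'],s['ft_force'],s['gripper_width'])
c=cap('wrist'); pickle.dump(c,open('w8.pkl','wb')); P=cloud(c); Z=P[...,2]; d=np.hypot(P[...,0]-.5315,P[...,1]+.148)
k=(d<.012)&(Z<.12)&(Z>.095); print('head top',k.sum(),np.nanmedian(P[k],0))
k=(d<.0145)&(d>.0135)&(Z<.075); print('collar',np.nanpercentile(Z[k],[25,50,75,90]))
k=(d<.022)&(d>.018)&(Z<.075); print('tongue',np.nanmedian(Z[k]))
sc=cap('scene')['frame']
out=np.vstack([cv2.resize(c['frame'],(480,300)),cv2.resize(sc[180:300,180:372],(480,300),interpolation=cv2.INTER_CUBIC)])
cv2.imwrite('pics/w8.png',out)
E
```

```text
12.4667 [ 0.53170296 -0.14801395  0.17611892] [-0.69700181 -1.43582627 -0.71111816] 0.0501952301190331
head top 600 [ 0.53020857 -0.14843916  0.10341424]
collar [0.06308775 0.06356719 0.06392334 0.06419978]
tongue 0.05733376248896893
```

View pics/w8.png

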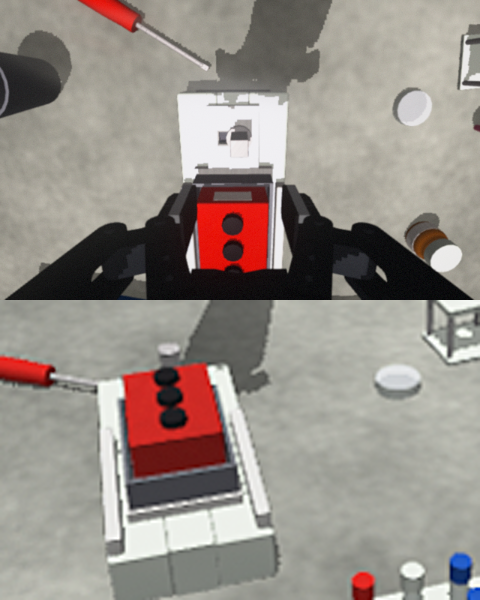

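The pin stands in the slot at (238,138) with the hand clear. Head top is at 103.4 mm against the expected 104, and collar over tongue is about 6 mm, so it is home.

```bash
python3 -c "
from workcell import workorder; print(workorder.sign_off())"
```

```text
the job is handed in; nothing more can be done
None
```

The tapered pin is fully home in the dock and released, and I handed the job in at about 12.5 s of the 72 s allowed.

**What I did:** I took the tapered pin from the stand at about (0.44, 0.18) and spotted the dock hole through the slot, about 7 mm to the +y side. I lowered the pin in small force-checked steps. The cradle came into line without binding, with sideways force of about 3.6 N or less. I seated it at about 11 N, unloaded, opened the fingers and moved the hand up.

**Last checks, after release:**
- **Head height:** the head top was measured at 103.4 mm, against 104 mm expected when home.
- **Collar:** its top stands about 6 mm above the tongue, which is its own thickness, so it lies flush.
- **Cradle:** I did not measure its final position separately; the seated pin implies it is in line.
- **Bystanders:** they looked undisturbed in the part of the bench the last picture covered, and the straight pin was never touched.

**What disagreed:** the fingertips are really about 36 mm short of the reported tool point. Because of that, my first grasp closed on air just above the pin's head, touching nothing. I corrected for it from the depth image.

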